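Kit the sound spares for an induction hob repair

ROBOT

A 6-joint arm with a two-finger parallel gripper is mounted at the origin on the work surface. World frame = base frame: x ahead of the robot, y to its left, z up, the work surface at z = 0. Lengths are in m, angles in degrees, forces in N, time in s.
With the tool pointing down it reaches from about 0.4 to 0.825 m from the base axis. Payload 7 kg.
Tool frame: the origin (TCP) lies on the front face of the gripper's body, between the roots of the fingers; the fingertips stand 66 mm ahead of it and the grasp point (between the pads) lies 47 mm ahead of it; z points along the fingers, y is the line along which they close (so a half turn about z gives the same grasp; the last joint's range is limited). The gripper opens to 88 mm and grips with 3 to 60 N. Pads are 19 mm wide; open, the fingers measure 130 mm over their backs; the gripper's body (78 mm by 193 mm) begins 47 mm behind the grasp point.
Start: joints at [91.908, 20.546, 0.682, 0, -70.136, -16.507], TCP at [0.17, 0.653, 0.292] pointing down, gripper open.
Joint ranges: [-176.03, 176.03], [-82.01, 121.73], [-58.28, 71.71], [-173.87, 95.51], [-174.79, -0.11], [-173.66, 173.66]. Speed limits (degrees/s): [136.94, 136.94, 172.46, 180, 180, 180].

INTERFACE

Orientations are given as [roll, pitch, yaw] about the fixed x, y, z axes, in that order (R = Rz(yaw) Ry(pitch) Rx(roll)).
In Python, from plant import ctrl gives the robot as it stands.
- The arm moves only by the tool send_rows, never from a script. Its argument "deltas" is a list of rows, each a list of 2 entries, a list of its own where there are three numbers: the shift along the tool's x, y, z each as a share of 800 mm, from -1 to 1, then the turn about the tool's z as a share of 90 degrees, from -1 to 1. A call has exactly 5 rows; each row is the pose to reach, as a shift and turn from the pose commanded when the call began, along the tool's axes at that moment; what a row does not reach only later rows make up. A row lasts 1/12 s, in which the tool goes at most 41.7 mm and 7.16 degrees, less where a joint would pass 70% of its speed; a pose out of reach is approached as far as the arm can. A call with a number of a shift or a turn outside -1 to 1 is refused whole. A call with a gripper value outside its range is refused whole. "gripper" is the opening, from 0 (shut) to 1 (fully open), set as the call begins (left out, the last holds). The fingers move at their own pace and stop on an object; the grip force is fixed at half the most. Time passes only in rows, so rows that repeat a pose let the fingers close, or fill a call up. It gives the time, the measured TCP pose, the force, the opening and the grip force at its end, in the units of the state.
- ctrl.get_obs(): the state, without advancing time (a new reading comes with each control period).
- ctrl.snapshot(name): name is "side" or "top" or "wrist"; returns a dict with "color" (400x640x3 uint8, red, green, blue), "vertical_fov" (degrees; the focal length in pixels is half the picture's height over the tangent of half this angle, whatever the lens; pixels are square), "cx", "cy" (the principal point, pixels), "rvec" (rotation vector, rad) and "tvec" (3), from world to camera coordinates, as OpenCV has them. Camera axes: x right, y down, z forward; pixel columns grow to the right and rows downward; lengths in m; the calibration is good to about 2 mm. The wrist camera is an equidistant fisheye: a pixel r from the principal point sees the ray r / f radians off the axis. A picture is of the moment at which its call begins. There is no depth.
- ctrl.close_job(): hands the job in; it is judged then, once.
Trained networks look in a picture, given as the dict that the camera call returned (one of the last four; its "shot" number tells which), for a name from the list of things; names that differ only in an ending like _2 or _b are one class to them, and where a whole thing is asked for, a point or a joint stands for the part that bears it (a point fixed in the world has none). Each returns a list of dicts, best first, with "conf" (0 to 1); they miss things now and then, are a little off and sometimes report something else, mostly with a low value. They report only what shows in the picture. A call takes as long as a camera call. They do not tell look-alikes from the thing itself.
- ctrl.boxes_of(picture, thing): "xy" ([column, row] as shares, 0 to 1, of the picture: columns of its width, rows of its height, amid what is visible of it).
- ctrl.cut_out(picture, thing): "pixels" (400x640 bool, what is visible of it) and "xy" ([column, row] as shares, 0 to 1, of the picture: columns of its width, rows of its height, amid what is visible of it).
The state is a dict: "clock": time; "joint_pos": joint angles; "qvel": joint speeds; "tau": joint torques, N m; "tool_pos": TCP position; "orientation": TCP orientation; "force": force on the tool from outside, world axes, zero at the start; "moment": the same for the moment, N m; "opening": finger opening in m; "gripper_force": force on a finger pad.
Only numpy, scipy, OpenCV 4.12 (cv2) and the standard library are available. Lean on these libraries where they do the work, as an engineer would, in place of code of your own. Each camera call takes 0.05 s, during which the arm holds its last target. There are 200 camera calls.

TASK

Gather the sound spare parts for the hob repair into the grey parts tray: the fan flat in the square bay, the heatsink in the long bay, the capacitor in the small rectangular bay and the complete choke over the peg. Set each down gently, the same way up as it lies now and flat on the floor of its bay, and let go of it. Leave the broken fan (snapped corner, missing blades) and the broken, C-shaped choke where they lie.

Things in the scene. Friction and masses are not known exactly. Their poses are not given: they have to be found in the camera images.
- fan: sound cooling fan: square black plastic frame 60 x 60 mm, 25 mm high, lying flat, all four corners and all seven grey blades present. About 70 g. Origin: centre of its underside; x and y along its sides, z up.
- broken_fan: broken cooling fan: like the sound fan (60 x 60 x 25 mm), but one corner of the frame (+x +y) is snapped off and four of the seven blades are missing. Origin: centre of its underside; z up.
- choke: sound choke: a complete flat-lying ring wound with copper, 52 mm outside, hole 26 mm, 20 mm high. About 90 g. Origin: on the ring's axis at its underside; z up.
- broken_choke: broken choke: like the sound one (52 mm outside, 20 mm high), but a quarter of the ring is missing, so that it is a C. Origin: on the ring's axis at its underside; z up.
- capacitor: blue block capacitor, standing: 28 mm along its x, 42 mm along its y, 37 mm high. About 60 g. Origin: centre of its underside; z up.
- heatsink: finned aluminium heatsink lying with its fins upward: 40 mm along its x (across the fins), 80 mm along its y (along the fins), 28 mm high; it is rigid and can be gripped across its 40 mm. About 130 g. Origin: centre of its underside; z up.
- fan_bay: the square bay, for the fan: white shallow open box, 76 x 76 mm inside, walls 3 mm thick, floor 3 mm thick, rim 8 mm above that floor (15 mm above the table). It is fixed in the tray. Origin: centre of its underside, which lies 4 mm above the table; x and y along its sides, z up.
- heatsink_bay: the long bay, for the heatsink: white shallow open box, 56 mm (x) by 96 mm (y) inside, walls 3 mm thick, floor 3 mm thick, rim 8 mm above that floor. It is fixed in the tray. Origin: centre of its underside, which lies 4 mm above the table; x and y along its sides, z up. Bays lie two by two, 90 mm apart in x, 110 mm in y, axes parallel; which is where varies.
- capacitor_bay: the smallest rectangular bay, for the capacitor: white shallow open box, 44 mm (x) by 58 mm (y) inside, walls 3 mm thick, floor 3 mm thick, rim 8 mm above that floor. It is fixed in the tray. Origin: centre of its underside, which lies 4 mm above the table; x and y along its sides, z up. The grey tray under the bays is 196 mm along x, 236 mm along y, rim 12 mm above the table.
- choke_bay: the bay for the choke: white flat round plate, 70 mm across, 4 mm thick, without a rim, with an upright dark steel peg at its centre, 8 mm thick, that ends in a cone 16 mm above the plate. It is fixed in the tray. Origin: centre of its underside, which lies 4 mm above the table; x and y along its sides, z up.
Not all that is in view belongs to the job. Of the things that look like the heatsink, take the one that is farthest to the robot's right at the start.

How it is judged (in metres and radians):
At the end, for the whole second after the job is handed in: Fan, heatsink, capacitor and choke each stand released and at rest in their own bay, within 13 mm of its centre, underside within 3 mm of the bay's floor (not on a rim or on the peg's tip), right way up within 0.1 rad; the broken fan and broken choke are within 20 mm of where they started (horizontal distance between fan and fan_bay below 0.013 m and z of fan in the frame of fan_bay between 0 and 0.006 m and angle between each of fan, capacitor, choke, heatsink's own z axis and vertical below 0.1 rad and linear speed of each of fan, capacitor, choke, heatsink below 0.02 m/s and horizontal distance between capacitor and capacitor_bay below 0.013 m and z of capacitor in the frame of capacitor_bay between 0 and 0.006 m and horizontal distance between choke and choke_bay below 0.013 m and z of choke in the frame of choke_bay between 0.001 and 0.007 m and horizontal distance between heatsink and heatsink_bay below 0.013 m and z of heatsink in the frame of heatsink_bay between 0 and 0.006 m and distance of each of broken_fan, broken_choke from where it was at the start of the episode below 0.02 m); the robot touches nothing.
It fails at once if the fan is dropped or thrown into its bay (falls free from more than about 3 cm) (horizontal distance between fan and fan_bay below 0.04 m and contact force between the fingers and fan below 0.1 N and linear speed of fan above 0.75 m/s).
It fails at once if the capacitor is dropped or thrown into its bay (falls free from more than about 3 cm) (horizontal distance between capacitor and capacitor_bay below 0.04 m and contact force between the fingers and capacitor below 0.1 N and linear speed of capacitor above 0.75 m/s).
It fails at once if the choke is dropped or thrown into its bay (falls free from more than about 3 cm) (horizontal distance between choke and choke_bay below 0.04 m and contact force between the fingers and choke below 0.1 N and linear speed of choke above 0.75 m/s).
It fails at once if the heatsink is dropped or thrown into its bay (falls free from more than about 3 cm) (horizontal distance between heatsink and heatsink_bay below 0.04 m and contact force between the fingers and heatsink below 0.1 N and linear speed of heatsink above 0.75 m/s).
It fails at once if the broken fan or the broken choke is moved by more than 2 cm (distance of any of broken_fan, broken_choke from where it was at the start of the episode above 0.02 m).
It also fails if it takes over 120 s, if anything falls off the work surface, if the arm or the gripper's body presses on something with over 40 N, if the wrist force passes 120 N, or if a joint passes its speed limit or range.

## Working session

There is one attempt and no reset: what is moved stays moved. The work goes in short steps, Python scripts to look and compute and a tool call to move; the robot and the scene stay as the last step left them, time stands still between calls to the robot, and variables do not carry over. Pictures are saved under pics/ and viewed, at most 14 in all, crops included, and the job is handed in when it is done.

Besides the shell and the picture viewer there is one more tool, called after "Request:" as name(argument=value, ...) on one line, values as JSON. send_rows: Moves the arm, as the interface text tells. Shift numbers are shares of 800 mm and turn numbers shares of 90 degrees, none past 1 either way. Its arguments: {"type":"object","properties":{"deltas":{"type":"array","items":{"type":"array"}},"gripper":{"type":"number"}},"required":["deltas"]}

```bash
mkdir -p pics; ls; cat > h.py <<'E'
import numpy as np, cv2
from plant import ctrl
from scipy.spatial.transform import Rotation as R
def shot(n,save=None):
    s=ctrl.snapshot(n)
    if save: cv2.imwrite('pics/%s.png'%save,s['color'][:,:,::-1])
    return s
def ray(s,uv):
    uv=np.atleast_2d(np.array(uv,float)); H=s['color'].shape[0]
    f=H/2/np.tan(np.radians(s['vertical_fov'])/2)
    d=(uv-[s['cx'],s['cy']])/f
    if s.get('_w'):
        r=np.linalg.norm(d,axis=1,keepdims=True)+1e-12
        v=np.hstack([d/r*np.sin(r),np.cos(r)])
    else: v=np.hstack([d,np.ones((len(d),1))])
    M=cv2.Rodrigues(np.array(s['rvec'],float))[0]
    return -M.T@np.array(s['tvec'],float).ravel(), v@M
def onz(s,uv,z):
    c,v=ray(s,uv); return c+v*((z-c[2])/v[:,2])[:,None]
def tri(obs):
    A=np.zeros((3,3));b=np.zeros(3)
    for s,uv in obs:
        c,v=ray(s,uv);v=v[0]/np.linalg.norm(v[0]);P=np.eye(3)-np.outer(v,v);A+=P;b+=P@c
    return np.linalg.solve(A,b)
E
python3 - <<'E'
from h import *
T=shot('top','top');S=shot('side','side');W=shot('wrist','wrist');W['_w']=1
for s,n in((T,'T'),(S,'S'),(W,'W')):
    print(n,s['vertical_fov'],s['cx'],s['cy'],ray(s,[[320,200]]))
    for t in 'fan broken_fan choke broken_choke capacitor heatsink fan_bay heatsink_bay capacitor_bay choke_bay'.split():
        for d in ctrl.boxes_of(s,t):
            uv=np.array(d['xy'])*[640,400]
            print(n,t,round(d['conf'],2),uv.round(),onz(s,uv,0.01)[0].round(3))
print(ctrl.get_obs())
E
```

```text
pics
T 57.58779056824526 322.03110334245724 199.77778533321245 (array([ 0.31938639, -0.01218008,  1.03032295]), array([[ 0.11474756,  0.00713925, -0.9933849 ]]))
T fan 0.81 [175. 177.] [0.505 0.408 0.01 ]
T broken_fan 0.63 [416. 142.] [ 0.603 -0.283  0.01 ]
T choke 0.73 [459. 183.] [ 0.484 -0.399  0.01 ]
T broken_choke 0.67 [209. 150.] [0.585 0.312 0.01 ]
T capacitor 0.62 [425. 224.] [ 0.368 -0.299  0.01 ]
T capacitor 0.29 [219. 227.] [0.363 0.279 0.01 ]
T heatsink 0.89 [189. 276.] [0.229 0.359 0.01 ]
T heatsink 0.83 [222. 225.] [0.369 0.271 0.01 ]
T heatsink 0.68 [170. 241.] [0.326 0.413 0.01 ]
T fan_bay 0.88 [299. 145.] [0.597 0.054 0.01 ]
T fan_bay 0.61 [217. 229.] [0.359 0.283 0.01 ]
T heatsink_bay 0.65 [305. 174.] [0.513 0.036 0.01 ]
T capacitor_bay 0.83 [341. 165.] [ 0.537 -0.065  0.01 ]
T choke_bay 0.77 [334. 138.] [ 0.617 -0.045  0.01 ]
T choke_bay 0.32 [427. 221.] [ 0.376 -0.303  0.01 ]
S 54.21903034922517 323.5260147864229 198.9793931936283 (array([0.34188048, 0.9970395 , 0.64020722]), array([[ 0.09518138, -0.84354811, -0.52863539]]))
S fan 0.97 [279. 298.] [0.497 0.404 0.0
[... 1148 characters left out ...]
 85.] [0.221 0.36  0.01 ]
{'clock': 1.65, 'joint_pos': array([ 9.19067010e+01,  2.05461695e+01,  6.82018454e-01, -1.86220210e-03,
       -7.01352069e+01, -1.65078524e+01]), 'qvel': array([-0.15916716,  0.00476981, -0.04014896, -0.01217186, -0.08367919,
        0.04191786]), 'tau': array([ 9.81595076e-04, -5.82370126e+01,  2.93283552e+01,  7.00252175e+00,
        1.23435346e-02, -1.06283545e-05]), 'tool_pos': array([0.17015203, 0.65317933, 0.29215799]), 'orientation': array([-1.79999882e+02,  1.86163948e-03, -1.46017842e+01]), 'force': array([ 0.20769768,  0.13350119, -0.7372932 ]), 'moment': array([ 0.04854816,  0.00401382, -0.03110959]), 'gripper_force': 0.0, 'opening': 0.08780321993391553}
```

```bash
python3 -c "
import cv2
a=cv2.imread('pics/top.png');c=a[110:300,140:490]
cv2.imwrite('pics/topc.png',cv2.resize(c,(800,434),interpolation=cv2.INTER_CUBIC))
a=cv2.imread('pics/side.png');c=a[120:330,220:440]
cv2.imwrite('pics/sidec.png',cv2.resize(c,(629,600),interpolation=cv2.INTER_CUBIC))
"
```

```text
(no output)
```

View pics/topc.png

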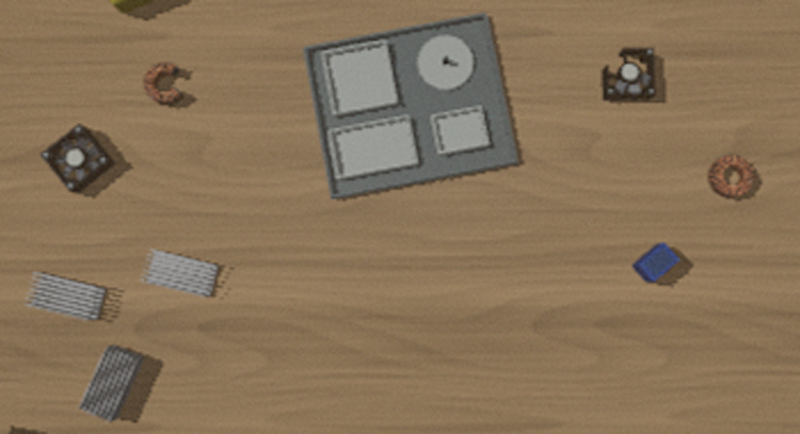

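View pics/sidec.png

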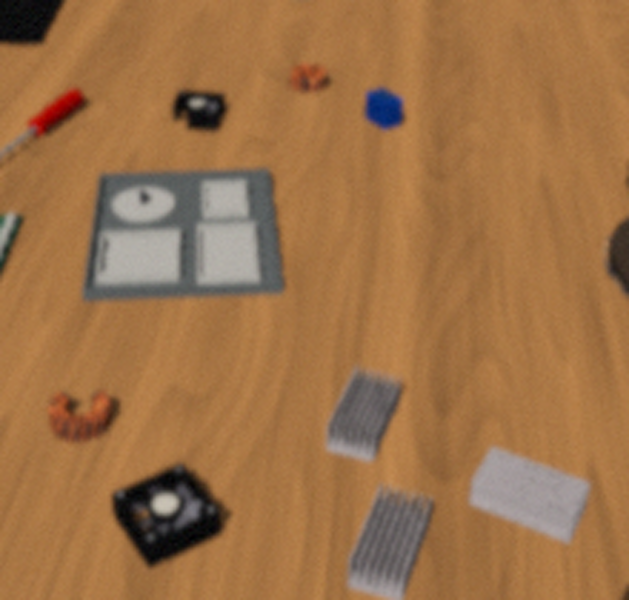

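The top picture shows the tray in the middle, with the fan bay top left, the heatsink bay bottom left, the capacitor bay bottom right and the peg top right (crop 445,60). The sound fan is at crop (77,158), the C choke at (165,83), the broken fan at (630,75), the whole choke at (733,177) and the capacitor at (660,263). The right-most of the three heatsinks is at (183,273). The side view agrees.

```bash
cat >> h.py <<'E'
def proj(s,P):
    M=cv2.Rodrigues(np.array(s['rvec'],float))[0];q=P@M.T+np.array(s['tvec'],float).ravel()
    f=s['color'].shape[0]/2/np.tan(np.radians(s['vertical_fov'])/2)
    if s.get('_w'):
        r=np.linalg.norm(q[:,:2],axis=1,keepdims=True)+1e-12
        return f*q[:,:2]/r*np.arctan2(r,q[:,2:])+[s['cx'],s['cy']]
    return f*q[:,:2]/q[:,2:]+[s['cx'],s['cy']]
def mask(s,t,near,z=.012,rad=.06):
    best=None
    for d in ctrl.cut_out(s,t):
        p=onz(s,np.array(d['xy'])*[640,400],z)[0,:2]
        if np.hypot(*(p-near))<rad: return d['pixels'],d['conf'],np.array(d['xy'])*[640,400]
    return None
def outline(dims,z0):
    if len(dims)==2: # disc
        a=np.linspace(0,2*np.pi,40);b=np.c_[np.cos(a),np.sin(a)]*dims[0]/2
    else: b=np.array([[1,1],[1,-1],[-1,-1],[-1,1]])*np.array(dims[:2])/2
    return np.vstack([np.c_[b,0*b[:,0]+z0],np.c_[b,0*b[:,0]+z0+dims[-1]]])
from scipy.optimize import minimize
def fit(obs,dims,z0,near,freeh=False):
    def cost(p):
        c=0
        d=list(dims); 
        if freeh: d[-1]=max(p[3],.003)/1
        V=outline(d,z0);Rz=R.from_euler('z',p[2]*20).as_matrix();V=V@Rz.T+[p[0],p[1],0]
        for s,m in obs:
            h=cv2.convexHull((proj(s,V)*16).astype(np.float32)).round().astype(np.int32)
            im=np.zeros(m.shape,np.uint8);cv2.fillConvexPoly(im,h,255,cv2.LINE_AA,4)
            im=im/255.;c+=1-np.minimum(im,m).sum()/np.maximum(im,m).sum()
        return c/len(obs)
    best=None
    for y in ([0] if len(dims)==2 else np.radians(np.arange(0,180,15))):
        p0=[*near,y/20]+([dims[-1]] if freeh else [])
        S=np.vstack([p0]+[np.array(p0)+e for e in np.diag([.01,.01,.01]+([.008] if freeh else []))])
        r=minimize(cost,p0,method='Nelder-Mead',options=dict(initial_simplex=S,xatol=1e-4,fatol=1e-4,maxiter=150))
        if best is None or r.fun<best.fun: best=r
    p=best.x; return p[:2].round(4),round(np.degrees(p[2]*20),1),'h',(p[3:]*1000).round(1),'1-iou',round(best.fun,3)
E
cat > m.py <<'E'
from h import *
T=shot('top');S=shot('side')
for t,dims,near,z0 in (('fan',(.06,.06,.025),(.5,.406),0),('choke',(.052,.020),(.48,-.40),0),('capacitor',(.028,.042,.037),(.36,-.30),0),('heatsink',(.04,.08,.028),(.36,.27),0),
  ('broken_choke',(.052,.02),(.59,.31),0),('broken_fan',(.06,.06,.025),(.6,-.285),0),
  ('fan_bay',(.082,.082,.011),(.597,.05),.004),('heatsink_bay',(.062,.102,.011),(.515,.04),.004),('capacitor_bay',(.05,.064,.011),(.535,-.06),.004),('choke_bay',(.07,.004),(.615,-.045),.004)):
    ms=[(s,)+m for s in (T,S) for m in [mask(s,t,near)] if m]
    print(t,[round(m[2],2) for m in ms])
    for m in ms:print('   1view',fit([(m[0],m[1])],dims,z0,near))
    if len(ms)>1: print('   both',fit([(m[0],m[1]) for m in ms],dims,z0,near,True),'tri',tri([(m[0],[m[3]]) for m in ms]).round(3))
E
time python3 m.py
```

```text
fan [0.85, 0.93]
   1view (array([0.5007, 0.4077]), np.float64(46.4), 'h', array([], dtype=float64), '1-iou', np.float64(0.228))
   1view (array([0.4999, 0.408 ]), np.float64(39.1), 'h', array([], dtype=float64), '1-iou', np.float64(0.058))
   both (array([0.5   , 0.4065]), np.float64(40.7), 'h', array([21.2]), '1-iou', np.float64(0.133)) tri [0.495 0.412 0.011]
choke [0.83, 0.61]
   1view (array([ 0.4717, -0.399 ]), np.float64(13.6), 'h', array([], dtype=float64), '1-iou', np.float64(0.357))
   1view (array([ 0.4749, -0.4114]), np.float64(22.1), 'h', array([], dtype=float64), '1-iou', np.float64(0.308))
   both (array([ 0.4733, -0.404 ]), np.float64(26.4), 'h', array([13.3]), '1-iou', np.float64(0.293)) tri [ 0.468 -0.404  0.006]
capacitor [0.72, 0.58]
   1view (array([ 0.3666, -0.3008]), np.float64(36.3), 'h', array([], dtype=float64), '1-iou', np.float64(0.167))
   1view (array([ 0.3652, -0.3085]), np.float64(24.7), 'h', array([], dtype=float64), '1-iou', np.float64(0.133))
   both (array([ 0.3659, -0.3024]), np.float64(35.1), 'h', array([35.5]), '1-iou', np.float64(0.183)) tri [ 
[... 1505 characters left out ...]
.float64(0.145))
   both (array([0.5131, 0.0414]), np.float64(10.2), 'h', array([7.5]), '1-iou', np.float64(0.12)) tri [ 0.518  0.035 -0.013]
capacitor_bay [0.81, 0.51]
   1view (array([ 0.5335, -0.0633]), np.float64(10.1), 'h', array([], dtype=float64), '1-iou', np.float64(0.196))
   1view (array([ 0.5307, -0.0709]), np.float64(189.5), 'h', array([], dtype=float64), '1-iou', np.float64(0.19))
   both (array([ 0.532 , -0.0679]), np.float64(188.8), 'h', array([7.6]), '1-iou', np.float64(0.178)) tri [ 0.535 -0.06   0.007]
choke_bay [0.67]
   1view (array([ 0.6225, -0.0487]), np.float64(-0.5), 'h', array([], dtype=float64), '1-iou', np.float64(0.099))
real	0m52.814s
user	0m27.761s
sys	0m23.464s
```

Request:
send_rows(deltas=[[[0.047,0.019,0.0114],0],[[0.094,0.038,0.0228],0],[[0.141,0.057,0.0342],0],[[0.188,0.076,0.0456],0],[[0.235,0.095,0.057],0]], gripper=1)

```text
clock: 3.17
tool_pos: [0.334, 0.531, 0.2464]
orientation: [-180.0, -0.0, -14.6]
force: [0.5, 0.2, 1.0]
opening: 0.0879
gripper_force: 0.0
```

Request:
send_rows(deltas=[[[0.048,0.02,0.0114],0.078],[[0.097,0.04,0.0228],0.157],[[0.145,0.06,0.0342],0.236],[[0.194,0.08,0.0456],0.314],[[0.242,0.099,0.057],0.393]])

```text
clock: 3.58
tool_pos: [0.4971, 0.4088, 0.2021]
orientation: [-180.0, 0.0, -50.3]
force: [0.1, 0.4, -0.1]
opening: 0.0879
gripper_force: 0.0
```

```bash
cat >> h.py <<'E'
def delta(x,y,z,yaw):
    o=ctrl.get_obs();r=o['orientation'];p=o['tool_pos'];Rt=R.from_euler('xyz',r,degrees=True).as_matrix()
    d=Rt.T@(np.array([x,y,z])-p); t=-((yaw-r[2]+180)%360-180)
    print('now',p.round(4),r.round(1),'-> shares',(d/.8).round(4),'turn',round(t/90,4),'mm',round(np.linalg.norm(d)*1000),'deg',round(t,1))
def look(t,dims,z0,near,save=None,views=('wrist',),freeh=False):
    obs=[]
    for v in views:
        s=shot(v,save if v=='wrist' else None);s['_w']=v=='wrist'
        m=mask(s,t,near)
        if m: obs.append((s,m[0])); print(v,'conf',round(m[1],2))
        else: print(v,'missed')
    if obs:
        f=fit(obs,dims,z0,near,freeh);print(t,*f);return f
E
python3 - <<'E'
from h import *
look('fan',(.06,.06,.025),0,(.5,.407),'w1')
f=look('fan',(.06,.06,.025),0,(.5,.407),None,('wrist','side'),True)
yaw=(f[1]%90)-90
delta(*f[0],.075,yaw)
E
```

```text
wrist conf 0.85
fan [0.4985 0.411 ] 39.7 h [] 1-iou 0.147
wrist conf 0.91
side conf 0.87
fan [0.4987 0.4098] 39.2 h [24.5] 1-iou 0.13
now [0.4956 0.4105 0.2024] [-180.     0.   -49.9] -> shares [ 0.0032 -0.0023  0.1593] turn 0.0098 mm 127 deg 0.9
```

View pics/w1.png

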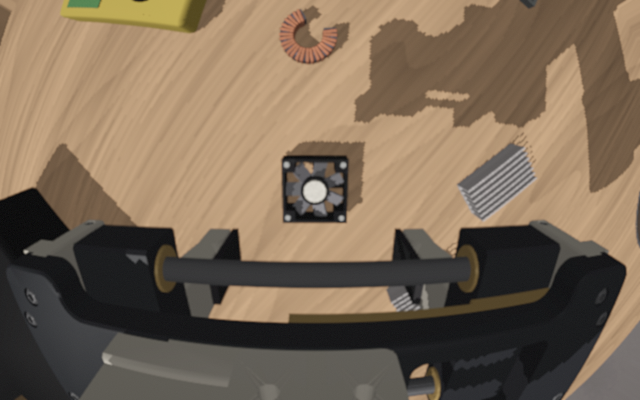

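The close-up shows the complete fan (7 blades, 4 corners) at (315,190), square to the gripper. The C choke is clear of it at (307,37).

Request:
send_rows(deltas=[[[0.0016,-0.0011,0.045],0.005],[[0.0032,-0.0023,0.09],0.01],[[0.0032,-0.0023,0.125],0.01],[[0.0032,-0.0023,0.15],0.01],[[0.0032,-0.0023,0.1586],0.01]])

```text
clock: 4.3
tool_pos: [0.4967, 0.4092, 0.0722]
orientation: [179.8, -0.0, -50.7]
force: [-0.5, 0.3, 0.8]
opening: 0.088
gripper_force: 0.0
```

Request:
send_rows(deltas=[[[0,0,0],0],[[0,0,0],0],[[0,0,0],0],[[0,0,0],0],[[0,0,0],0]], gripper=0)

```text
clock: 4.72
tool_pos: [0.4992, 0.41, 0.0769]
orientation: [-179.9, 0.0, -50.8]
force: [-1.0, -0.2, 1.6]
opening: 0.0602
gripper_force: 6.1
```

Request:
send_rows(deltas=[[[0,0,0],0],[[0,0,0],0],[[0,0,0],0],[[0,0,0],0],[[0,0,0],0]])

```text
clock: 5.13
tool_pos: [0.4992, 0.4101, 0.0769]
orientation: [-179.9, 0.0, -50.8]
force: [-2.3, 0.7, 6.9]
opening: 0.0598
gripper_force: 30.0
```

Request:
send_rows(deltas=[[[0,0,-0.01],0],[[0,0,-0.04],0],[[0,0,-0.08],0],[[0,0,-0.12],0],[[0,0,-0.15],0]])

```text
clock: 5.55
tool_pos: [0.4993, 0.4095, 0.1987]
orientation: [-179.9, 0.0, -50.9]
force: [-0.7, 0.7, -0.7]
opening: 0.0599
gripper_force: 30.0
```

Request:
send_rows(deltas=[[[0.03,0.013,0],0],[[0.075,0.032,0],0],[[0.12,0.051,0],0],[[0.166,0.071,0],0],[[0.212,0.091,0],0]])

```text
clock: 5.97
tool_pos: [0.5494, 0.2301, 0.1961]
orientation: [-180.0, 0.0, -50.8]
force: [0.8, -0.2, -1.1]
opening: 0.0598
gripper_force: 30.0
```

Request:
send_rows(deltas=[[[0.046,0.02,0],0.065],[[0.092,0.04,0],0.13],[[0.138,0.06,0],0.195],[[0.18,0.077,0],0.26],[[0.212,0.091,0],0.324]])

```text
clock: 6.38
tool_pos: [0.6002, 0.0515, 0.1961]
orientation: [-180.0, -0.0, -80.4]
force: [1.7, 0.9, -1.3]
opening: 0.0597
gripper_force: 30.0
```

```bash
python3 - <<'E'
from h import *
print(ctrl.get_obs()['tool_pos'])
for t,dims,near,z0 in (('fan_bay',(.082,.082,.011),(.597,.05),.004),('heatsink_bay',(.062,.102,.011),(.515,.04),.004),('capacitor_bay',(.05,.064,.011),(.535,-.06),.004),('choke_bay',(.07,.004),(.62,-.045),.004)):
    look(t,dims,z0,near,'w2')
E
```

```text
[0.60022523 0.05148567 0.19609502]
wrist conf 0.94
fan_bay [0.5991 0.0617] 9.6 h [] 1-iou 0.55
wrist conf 0.87
heatsink_bay [0.5095 0.0449] 191.1 h [] 1-iou 0.164
wrist conf 0.87
capacitor_bay [ 0.5301 -0.0629] 10.4 h [] 1-iou 0.04
wrist conf 0.6
choke_bay [ 0.6189 -0.0462] 6.6 h [] 1-iou 0.022
```

View pics/w2.png

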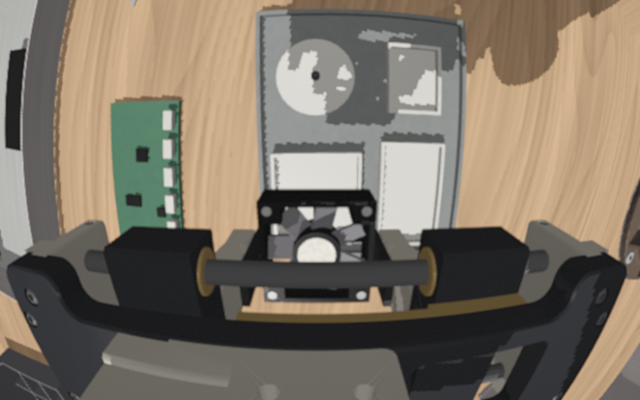

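```bash
python3 - <<'E'
from h import *
s=shot('wrist');s['_w']=1
print(onz(s,[[317,250]],.143))
delta(.5989,.062,.0845,-79.5)
E
```

```text
[[0.59966986 0.05304675 0.143     ]]
now [0.5998 0.0554 0.1955] [-180.     0.   -79.9] -> shares [-0.0083 -0.0004  0.1387] turn -0.0047 mm 111 deg -0.4
```

The held fan hangs square, with its hub at (317,250). The peg plate (315,75), the capacitor bay and the long bay are all in view, and the bay grid fits 90 x 110 mm.

Request:
send_rows(deltas=[[[-0.0095,-0.0004,0.03],-0.005],[[-0.0095,-0.0004,0.065],-0.005],[[-0.0095,-0.0004,0.1],-0.005],[[-0.0095,-0.0004,0.12],-0.005],[[-0.0095,-0.0004,0.13],-0.005]])

```text
clock: 7.25
tool_pos: [0.5975, 0.0624, 0.0887]
orientation: [179.8, -0.0, -79.5]
force: [-0.2, 0.3, 0.4]
opening: 0.0598
gripper_force: 30.0
```

Request:
send_rows(deltas=[[[0,0,0.003],0],[[0,0,0.006],0],[[0,0,0.008],0],[[0,0,0.0085],0],[[0,0,0.0085],0]])

```text
clock: 7.67
tool_pos: [0.5994, 0.0621, 0.0855]
orientation: [-179.9, 0.0, -79.6]
force: [0.6, -0.5, -0.6]
opening: 0.0596
gripper_force: 30.0
```

Request:
send_rows(deltas=[[[0,0,0.001],0],[[0,0,0.0015],0],[[0,0,0.002],0],[[0,0,0.002],0],[[0,0,0.002],0]])

```text
clock: 8.08
tool_pos: [0.5992, 0.062, 0.0839]
orientation: [-179.9, 0.0, -79.6]
force: [-2.6, 0.1, 6.2]
opening: 0.0591
gripper_force: 30.0
```

Request:
send_rows(deltas=[[[0,0,0],0],[[0,0,0],0],[[0,0,0],0],[[0,0,0],0],[[0,0,0],0]], gripper=0.9)

```text
clock: 8.5
tool_pos: [0.5989, 0.0618, 0.0828]
orientation: [180.0, -0.0, -79.6]
force: [1.0, -0.4, -0.7]
opening: 0.0787
gripper_force: 0.0
```

Request:
send_rows(deltas=[[[0,0,-0.01],0],[[0,0,-0.03],0],[[0,0,-0.07],0],[[0,0,-0.11],0],[[0,0,-0.15],0]])

```text
clock: 8.92
tool_pos: [0.5987, 0.0617, 0.2046]
orientation: [180.0, -0.0, -79.6]
force: [0.7, 0.5, -0.3]
opening: 0.0791
gripper_force: 0.0
```

```bash
python3 - <<'E'
from h import *
look('fan',(.06,.06,.025),.007,(.599,.062),'w3')
f=look('heatsink',(.04,.08,.028),0,(.358,.275),None,('top','side'),True)
delta(.358,.275,.2,f[1]%180-180)
E
```

```text
wrist conf 0.89
fan [0.5991 0.0634] 10.7 h [] 1-iou 0.114
top conf 0.61
side conf 0.74
heatsink [0.3572 0.2743] 166.9 h [20.5] 1-iou 0.399
now [0.5983 0.0618 0.2023] [179.9   0.  -79.6] -> shares [-0.3164  0.2473  0.0032] turn -0.7388 mm 321 deg -66.5
```

View pics/w3.png

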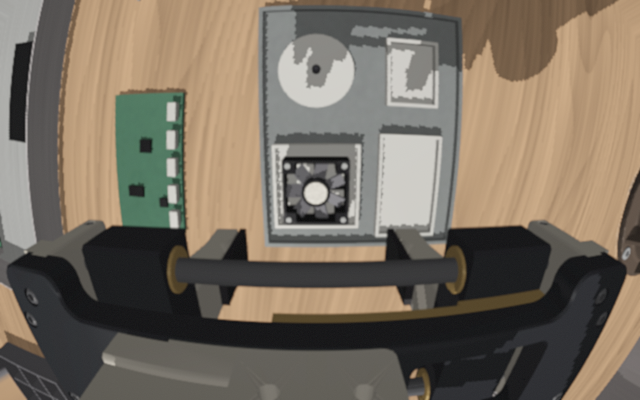

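The fan sits centred and square inside its bay at (316,190). Next comes the heatsink, with tool yaw about -103.

Request:
send_rows(deltas=[[[-0.02,0.016,0],0],[[-0.055,0.043,0],0],[[-0.09,0.07,0],0],[[-0.125,0.097,0],0],[[-0.16,0.125,0],0]])

```text
clock: 9.63
tool_pos: [0.4758, 0.1699, 0.2015]
orientation: [179.9, -0.1, -79.6]
force: [0.5, 0.9, 0.1]
opening: 0.0792
gripper_force: 0.0
```

Request:
send_rows(deltas=[[[-0.04,0.031,0],0.06],[[-0.08,0.062,0],0.12],[[-0.12,0.094,0],0.18],[[-0.145,0.114,0],0.23],[[-0.156,0.122,0],0.26]])

```text
clock: 10.05
tool_pos: [0.3563, 0.2759, 0.2021]
orientation: [180.0, -0.1, -103.1]
force: [-0.2, 0.2, -0.1]
opening: 0.0794
gripper_force: 0.0
```

```bash
python3 - <<'E'
from h import *
print(ctrl.get_obs()['joint_pos'].round(1))
f=look('heatsink',(.04,.08,.028),0,(.358,.275),'w4')
g=look('heatsink',(.04,.08,.028),0,(.358,.275),None,('wrist','side'),True)
delta(*f[0],.076,f[1]%180+90-360)
E
```

```text
[ 62.9   4.  -33.8  -0.  -52.3 -76. ]
wrist conf 0.79
heatsink [0.3558 0.2813] 166.7 h [] 1-iou 0.107
wrist conf 0.9
side conf 0.67
heatsink [0.3564 0.2809] -13.6 h [21.9] 1-iou 0.12
now [0.3591 0.2741 0.2023] [ 1.80e+02 -1.00e-01 -1.03e+02] -> shares [-0.008   0.006   0.1579] turn 0.0038 mm 127 deg 0.3
```

View pics/w4.png

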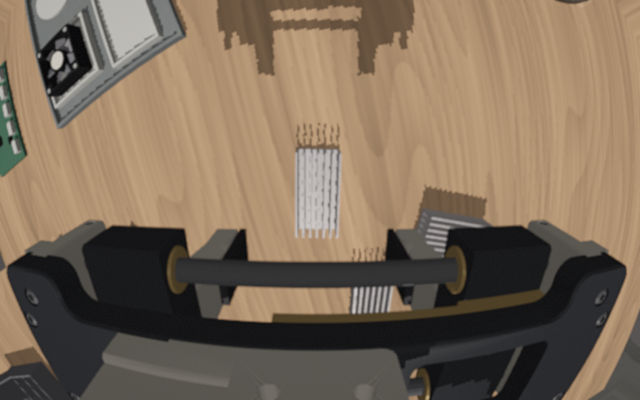

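The chosen heatsink is at (317,192), aligned with the gripper, and the other two are clear to the lower right.

Request:
send_rows(deltas=[[[-0.0047,0.004,0.045],0.004],[[-0.0047,0.004,0.09],0.004],[[-0.0047,0.004,0.125],0.004],[[-0.0047,0.004,0.15],0.004],[[-0.0047,0.004,0.1585],0.004]])

```text
clock: 10.77
tool_pos: [0.3563, 0.2768, 0.0731]
orientation: [179.9, -0.3, -103.4]
force: [-0.1, 0.3, -0.3]
opening: 0.079
gripper_force: 0.0
```

Request:
send_rows(deltas=[[[0,0,0],0],[[0,0,0],0],[[0,0,0],0],[[0,0,0],0],[[0,0,0],0]], gripper=0)

```text
clock: 11.18
tool_pos: [0.357, 0.2798, 0.0773]
orientation: [-180.0, 0.1, -103.3]
force: [0.5, -0.1, -0.0]
opening: 0.0511
gripper_force: 0.0
```

Request:
send_rows(deltas=[[[0,0,0],0],[[0,0,0],0],[[0,0,0],0],[[0,0,0],0],[[0,0,0],0]])

```text
clock: 11.6
tool_pos: [0.3567, 0.2795, 0.0768]
orientation: [-180.0, 0.1, -103.3]
force: [-1.8, -0.9, 8.4]
opening: 0.0399
gripper_force: 30.0
```

Request:
send_rows(deltas=[[[0,0,-0.01],0],[[0,0,-0.04],0],[[0,0,-0.08],0],[[0,0,-0.12],0],[[0,0,-0.15],0]])

```text
clock: 12.02
tool_pos: [0.3567, 0.2791, 0.1989]
orientation: [-180.0, 0.1, -103.3]
force: [-0.1, 0.5, -1.7]
opening: 0.0396
gripper_force: 30.0
```

```bash
python3 - <<'E'
from h import *
p=ctrl.get_obs()['tool_pos']
f=look('heatsink',(.04,.08,.028),p[2]-.066-.010,p[:2],'w5')
delta(.5099,.0451,p[2],-79.5)
E
```

```text
wrist conf 0.97
heatsink [0.3564 0.2795] 166.5 h [] 1-iou 0.266
now [0.3577 0.2808 0.2006] [-179.8    0.4 -103.3] -> shares [ 0.243  -0.2529  0.001 ] turn -0.2644 mm 281 deg -23.8
```

View pics/w5.png

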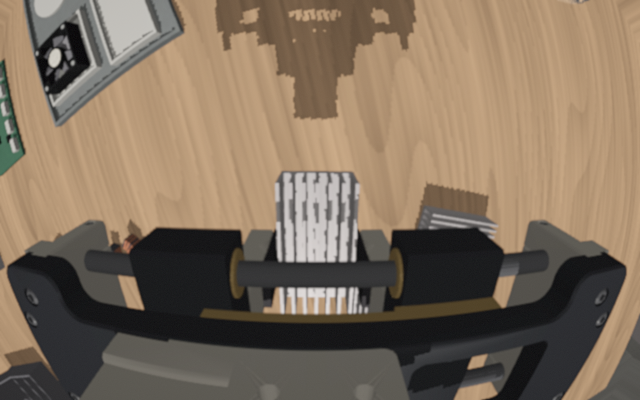

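The heatsink is held square at (317,240), centred along its length. Moving to the long bay.

Request:
send_rows(deltas=[[[0.015,-0.016,0],0],[[0.04,-0.042,0],0],[[0.067,-0.07,0],0],[[0.094,-0.098,0],0],[[0.122,-0.127,0],0]])

```text
clock: 12.53
tool_pos: [0.4329, 0.1594, 0.1959]
orientation: [180.0, -0.0, -103.3]
force: [1.1, 1.7, -1.9]
opening: 0.0394
gripper_force: 30.0
```

Request:
send_rows(deltas=[[[0.028,-0.03,0],-0.06],[[0.056,-0.06,0],-0.12],[[0.084,-0.09,0],-0.18],[[0.108,-0.113,0],-0.23],[[0.121,-0.126,0],-0.264]])

```text
clock: 12.95
tool_pos: [0.5092, 0.0409, 0.1955]
orientation: [179.9, -0.0, -79.4]
force: [1.0, -0.3, -1.3]
opening: 0.0399
gripper_force: 30.0
```

Request:
send_rows(deltas=[[[0,0,0],0],[[0,0,0],0],[[0,0,0],0],[[0,0,0],0],[[0,0,0],0]])

```text
clock: 13.37
tool_pos: [0.5083, 0.044, 0.1962]
orientation: [-180.0, 0.0, -79.5]
force: [-0.1, 0.7, -1.2]
opening: 0.04
gripper_force: 30.0
```

```bash
python3 - <<'E'
from h import *
p=ctrl.get_obs()['tool_pos']
for t,dims,near,z0 in (('capacitor_bay',(.05,.064,.011),(.535,-.06),.004),('choke_bay',(.07,.004),(.62,-.045),.004)):
    look(t,dims,z0,near,'w6')
delta(.5099,.0451,.0842,-79.5)
E
```

```text
wrist conf 0.85
capacitor_bay [ 0.5307 -0.0634] 190.9 h [] 1-iou 0.048
wrist conf 0.89
choke_bay [ 0.6192 -0.0462] 4.8 h [] 1-iou 0.032
now [0.5086 0.0438 0.1963] [-180.     0.   -79.5] -> shares [-0.0013 -0.0019  0.1401] turn -0.0004 mm 112 deg -0.0
```

Request:
send_rows(deltas=[[[-0.0013,-0.0019,0.03],0],[[-0.0013,-0.0019,0.065],0],[[-0.0013,-0.0019,0.1],0],[[-0.0013,-0.0019,0.125],0],[[-0.0013,-0.0019,0.132],0]])

```text
clock: 13.98
tool_pos: [0.5083, 0.0441, 0.0876]
orientation: [179.7, -0.1, -79.6]
force: [-0.6, -0.0, -1.6]
opening: 0.0397
gripper_force: 30.0
```

Request:
send_rows(deltas=[[[0,0,0.003],0],[[0,0,0.006],0],[[0,0,0.008],0],[[0,0,0.0083],0],[[0,0,0.0083],0]])

```text
clock: 14.4
tool_pos: [0.5105, 0.0449, 0.0848]
orientation: [-179.9, 0.0, -79.6]
force: [-0.0, 0.2, -1.2]
opening: 0.0401
gripper_force: 30.0
```

Request:
send_rows(deltas=[[[0,0,0],0],[[0,0,0],0],[[0,0,0],0],[[0,0,0],0],[[0,0,0],0]])

```text
clock: 14.82
tool_pos: [0.5101, 0.0446, 0.084]
orientation: [-180.0, 0.0, -79.6]
force: [-0.7, 0.6, -1.7]
opening: 0.04
gripper_force: 30.0
```

Request:
send_rows(deltas=[[[0,0,0.0005],0],[[0,0,0.001],0],[[0,0,0.001],0],[[0,0,0.001],0],[[0,0,0.001],0]])

```text
clock: 15.23
tool_pos: [0.51, 0.0446, 0.0838]
orientation: [-180.0, -0.0, -79.6]
force: [-3.6, 0.1, 8.4]
opening: 0.0394
gripper_force: 30.0
```

Request:
send_rows(deltas=[[[0,0,0],0],[[0,0,0],0],[[0,0,0],0],[[0,0,0],0],[[0,0,0],0]], gripper=0.68)

```text
clock: 15.65
tool_pos: [0.51, 0.0446, 0.083]
orientation: [180.0, -0.0, -79.6]
force: [-0.7, -0.7, 0.1]
opening: 0.0591
gripper_force: 0.0
```

Request:
send_rows(deltas=[[[0,0,-0.01],0],[[0,0,-0.03],0],[[0,0,-0.07],0],[[0,0,-0.11],0],[[0,0,-0.15],0]])

```text
clock: 16.07
tool_pos: [0.5097, 0.0444, 0.2049]
orientation: [180.0, -0.0, -79.6]
force: [1.3, 0.1, -0.1]
opening: 0.0598
gripper_force: 0.0
```

```bash
python3 - <<'E'
from h import *
look('heatsink',(.04,.08,.028),.007,(.51,.045),'w7')
look('fan',(.06,.06,.025),.007,(.599,.062))
delta(.366,-.3015,.21,-145)
E
```

```text
wrist conf 0.8
heatsink [0.51   0.0453] 190.6 h [] 1-iou 0.13
wrist conf 0.61
fan [0.5993 0.063 ] 100.2 h [] 1-iou 0.072
now [0.5103 0.0448 0.2046] [-1.798e+02  1.000e-01 -7.960e+01] -> shares [ 0.3931  0.2556 -0.008 ] turn 0.7268 mm 375 deg 65.4
```

View pics/w7.png

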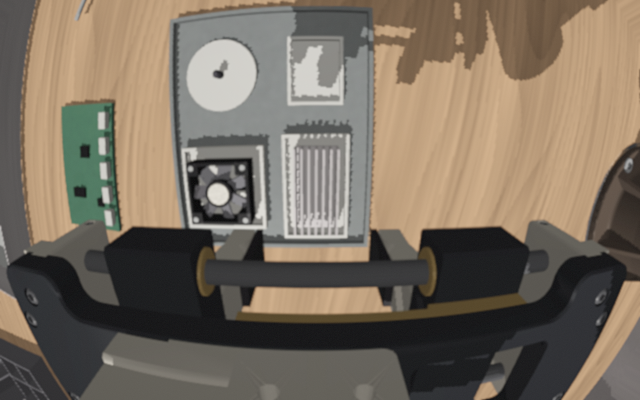

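Fan and heatsink both lie inside their bays, at (218,193) and (317,187). Now the capacitor.

Request:
send_rows(deltas=[[[0.025,0.016,0],0],[[0.065,0.042,0],0],[[0.107,0.07,0],0],[[0.15,0.098,0],0],[[0.194,0.126,0],0]])

```text
clock: 16.68
tool_pos: [0.4372, -0.1274, 0.2021]
orientation: [179.9, 0.0, -79.5]
force: [2.2, -1.6, -0.1]
opening: 0.0595
gripper_force: 0.0
```

Request:
send_rows(deltas=[[[0.044,0.029,0],-0.06],[[0.088,0.057,0],-0.12],[[0.132,0.086,0],-0.18],[[0.175,0.114,-0.004],-0.23],[[0.199,0.13,-0.008],-0.273]])

```text
clock: 17.1
tool_pos: [0.363, -0.3037, 0.2083]
orientation: [179.9, 0.1, -54.8]
force: [0.8, 0.4, 0.1]
opening: 0.0598
gripper_force: 0.0
```

Request:
send_rows(deltas=[[[0,0,0],0],[[0,0,0],0],[[0,0,0],0],[[0,0,0],0],[[0,0,0],0]], gripper=1)

```text
clock: 17.52
tool_pos: [0.3658, -0.3007, 0.2092]
orientation: [180.0, 0.0, -54.9]
force: [-0.7, 0.7, -0.0]
opening: 0.0854
gripper_force: 0.0
```

```bash
python3 - <<'E'
from h import *
print(ctrl.get_obs()['joint_pos'].round(1))
f=look('capacitor',(.028,.042,.037),0,(.366,-.3015),'w8')
g=look('capacitor',(.028,.042,.037),0,(.366,-.3015),None,('wrist','side'),True)
delta(*f[0],.076,f[1]%180-90)
E
```

```text
[-15.5   5.8 -30.7  -0.  -53.5  50.6]
wrist conf 0.77
capacitor [ 0.3636 -0.2973] 40.2 h [] 1-iou 0.085
wrist conf 0.6
side conf 0.66
capacitor [ 0.3633 -0.2972] 38.6 h [37.3] 1-iou 0.17
now [ 0.3657 -0.3012  0.2095] [-180.   -0.  -55.] -> shares [-0.0055 -0.0006  0.1669] turn -0.0574 mm 134 deg -5.2
```

View pics/w8.png

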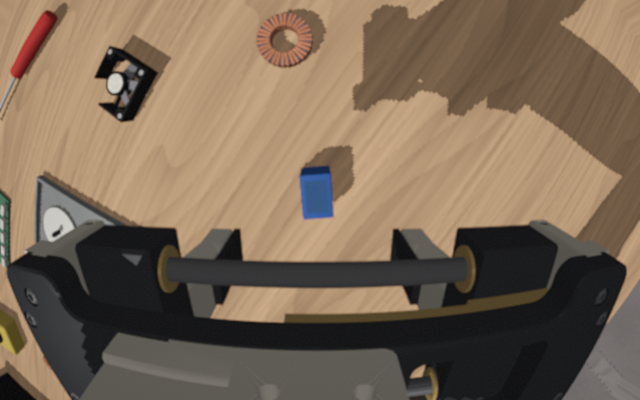

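The capacitor is at (316,193), turned about 5° from the gripper. The whole ring is at (285,40) and the broken fan at (122,85).

Request:
send_rows(deltas=[[[-0.0045,-0.0006,0.045],-0.055],[[-0.0045,-0.0006,0.09],-0.055],[[-0.0045,-0.0006,0.13],-0.055],[[-0.0045,-0.0006,0.157],-0.055],[[-0.0045,-0.0006,0.167],-0.055]])

```text
clock: 18.23
tool_pos: [0.3621, -0.2977, 0.073]
orientation: [179.9, 0.2, -50.1]
force: [-0.6, -0.1, 0.5]
opening: 0.0874
gripper_force: 0.0
```

Request:
send_rows(deltas=[[[0,0,0],0],[[0,0,0],0],[[0,0,0],0],[[0,0,0],0],[[0,0,0],0]], gripper=0)

```text
clock: 18.65
tool_pos: [0.3646, -0.2986, 0.0772]
orientation: [-179.9, -0.1, -50.1]
force: [-1.0, 1.0, 0.7]
opening: 0.0596
gripper_force: 0.0
```

Request:
send_rows(deltas=[[[0,0,0],0],[[0,0,0],0],[[0,0,0],0],[[0,0,0],0],[[0,0,0],0]])

```text
clock: 19.07
tool_pos: [0.3638, -0.2984, 0.0759]
orientation: [180.0, -0.0, -50.1]
force: [-1.1, 1.0, 2.4]
opening: 0.0276
gripper_force: 30.0
```

Request:
send_rows(deltas=[[[0,0,0],0],[[0,0,0],0],[[0,0,0],0],[[0,0,0],0],[[0,0,0],0]])

```text
clock: 19.48
tool_pos: [0.3638, -0.2984, 0.0759]
orientation: [180.0, -0.0, -50.1]
force: [-0.3, 0.6, 3.3]
opening: 0.0277
gripper_force: 30.0
```

Request:
send_rows(deltas=[[[0,0,-0.01],0],[[0,0,-0.04],0],[[0,0,-0.08],0],[[0,0,-0.12],0],[[0,0,-0.15],0]])

```text
clock: 19.9
tool_pos: [0.364, -0.2985, 0.1987]
orientation: [-180.0, -0.1, -50.0]
force: [1.5, -0.6, -0.0]
opening: 0.0278
gripper_force: 30.0
```

```bash
python3 - <<'E'
from h import *
p=ctrl.get_obs()['tool_pos']
f=look('capacitor',(.028,.042,.037),p[2]-.066-.010,p[:2],'w9')
delta(.5305,-.063,p[2],-79.5)
E
```

```text
wrist conf 0.96
capacitor [ 0.3632 -0.2972] 39.5 h [] 1-iou 0.31
now [ 0.3658 -0.2992  0.2004] [-179.8   -0.4  -50. ] -> shares [-0.094  -0.3475  0.0028] turn 0.3275 mm 288 deg 29.5
```

Request:
send_rows(deltas=[[[-0.006,-0.022,0],0],[[-0.015,-0.058,0],0],[[-0.025,-0.096,0],0],[[-0.036,-0.135,0],0],[[-0.046,-0.174,0],0]])

```text
clock: 20.42
tool_pos: [0.4469, -0.1795, 0.1956]
orientation: [180.0, 0.0, -50.1]
force: [0.9, -0.2, -0.9]
opening: 0.0277
gripper_force: 30.0
```

Request:
send_rows(deltas=[[[-0.01,-0.04,0],0.065],[[-0.021,-0.08,0],0.13],[[-0.032,-0.12,0],0.195],[[-0.041,-0.155,0],0.26],[[-0.046,-0.174,0],0.3275]])

```text
clock: 20.83
tool_pos: [0.5314, -0.0608, 0.1954]
orientation: [180.0, 0.0, -79.7]
force: [0.9, 0.1, -1.3]
opening: 0.0278
gripper_force: 30.0
```

Request:
send_rows(deltas=[[[0,0,0],0],[[0,0,0],0],[[0,0,0],0],[[0,0,0],0],[[0,0,0],0]])

```text
clock: 21.25
tool_pos: [0.5294, -0.064, 0.1959]
orientation: [180.0, 0.0, -79.5]
force: [-0.3, -0.7, -0.9]
opening: 0.0277
gripper_force: 30.0
```

```bash
python3 - <<'E'
from h import *
delta(.5308,-.0632,.0842,-79.5)
look('choke_bay',(.07,.004),.004,(.62,-.045),'w10')
E
```

```text
now [ 0.5294 -0.064   0.1959] [180.    0.  -79.5] -> shares [-0.0006 -0.0019  0.1396] turn -0.0005 mm 112 deg -0.0
wrist conf 0.87
choke_bay [ 0.6191 -0.0459] 2.6 h [] 1-iou 0.038
```

View pics/w10.png

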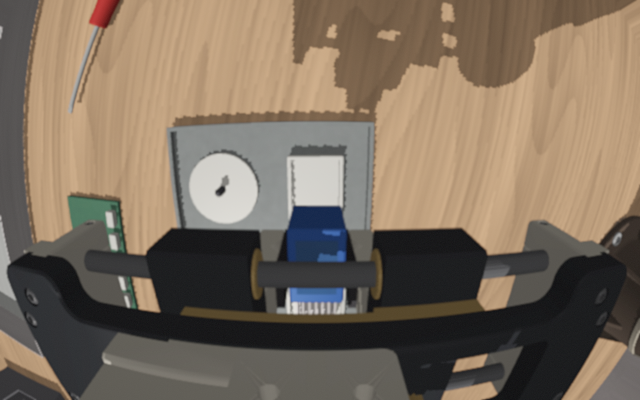

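The capacitor is held upright over its bay (bay at 317,180), and the peg plate at (223,187) is clear.

Request:
send_rows(deltas=[[[-0.0006,-0.0019,0.03],0],[[-0.0006,-0.0019,0.065],0],[[-0.0006,-0.0019,0.1],0],[[-0.0006,-0.0019,0.125],0],[[-0.0006,-0.0019,0.132],0]])

```text
clock: 21.77
tool_pos: [0.5294, -0.0632, 0.0874]
orientation: [179.7, 0.0, -79.6]
force: [-1.2, -0.8, -1.0]
opening: 0.0278
gripper_force: 30.0
```

Request:
send_rows(deltas=[[[0,0,0.003],0],[[0,0,0.006],0],[[0,0,0.008],0],[[0,0,0.009],0],[[0,0,0.0095],0]])

```text
clock: 22.18
tool_pos: [0.532, -0.0624, 0.0836]
orientation: [-179.9, 0.0, -79.5]
force: [0.8, -0.9, -0.7]
opening: 0.0276
gripper_force: 30.0
```

Request:
send_rows(deltas=[[[0,0,0],0],[[0,0,0],0],[[0,0,0],0],[[0,0,0],0],[[0,0,0],0]])

```text
clock: 22.6
tool_pos: [0.5315, -0.0624, 0.083]
orientation: [-180.0, -0.0, -79.5]
force: [-0.9, -0.1, 2.5]
opening: 0.028
gripper_force: 30.0
```

Request:
send_rows(deltas=[[[0,0,0],0],[[0,0,0],0],[[0,0,0],0],[[0,0,0],0],[[0,0,0],0]], gripper=0.6)

```text
clock: 23.02
tool_pos: [0.5314, -0.0625, 0.0826]
orientation: [180.0, -0.0, -79.5]
force: [-0.1, 0.1, -1.2]
opening: 0.0511
gripper_force: 0.0
```

Request:
send_rows(deltas=[[[0,0,-0.01],0],[[0,0,-0.03],0],[[0,0,-0.07],0],[[0,0,-0.11],0],[[0,0,-0.15],0]])

```text
clock: 23.43
tool_pos: [0.531, -0.0626, 0.2045]
orientation: [180.0, -0.0, -79.5]
force: [1.3, -0.3, 0.5]
opening: 0.0527
gripper_force: 0.0
```

```bash
python3 - <<'E'
from h import *
look('capacitor',(.028,.042,.037),.007,(.5305,-.063),'w11')
E
```

```text
wrist conf 0.81
capacitor [ 0.5314 -0.061 ] 189.6 h [] 1-iou 0.065
```

Request:
send_rows(deltas=[[[0.025,0.009,0],0],[[0.067,0.024,0],0],[[0.112,0.041,0],0],[[0.157,0.057,0],0],[[0.202,0.074,0],0]], gripper=1)

```text
clock: 23.95
tool_pos: [0.5021, -0.2335, 0.2031]
orientation: [-180.0, -0.0, -79.5]
force: [0.9, 0.4, -0.2]
opening: 0.0801
gripper_force: 0.0
```

Request:
send_rows(deltas=[[[0.046,0.017,0],0],[[0.092,0.034,0],0],[[0.138,0.051,0],0],[[0.182,0.067,0],0],[[0.202,0.074,0],0]])

```text
clock: 24.37
tool_pos: [0.4724, -0.4054, 0.2027]
orientation: [180.0, -0.0, -79.7]
force: [-0.5, 0.2, 0.0]
opening: 0.0876
gripper_force: 0.0
```

Request:
send_rows(deltas=[[[0,0,0],0],[[0,0,0],0],[[0,0,0],0],[[0,0,0],0],[[0,0,0],0]])

```text
clock: 24.78
tool_pos: [0.4741, -0.4008, 0.203]
orientation: [-180.0, -0.0, -79.4]
force: [-0.4, 0.0, -0.8]
opening: 0.0875
gripper_force: 0.0
```

```bash
python3 - <<'E'
from h import *
f=look('choke',(.052,.020),0,(.474,-.402),'w12')
g=look('choke',(.052,.020),0,(.474,-.402),None,('wrist','side'),True)
delta(*f[0],.074,-79.5)
E
```

```text
wrist conf 0.71
choke [ 0.4702 -0.3973] 16.1 h [] 1-iou 0.26
wrist conf 0.64
side conf 0.68
choke [ 0.4713 -0.3991] 3.8 h [19.2] 1-iou 0.253
now [ 0.4739 -0.4015  0.2028] [-180.    -0.   -79.5] -> shares [-0.006   0.0036  0.161 ] turn 0.0 mm 129 deg 0.0
```

View pics/w12.png

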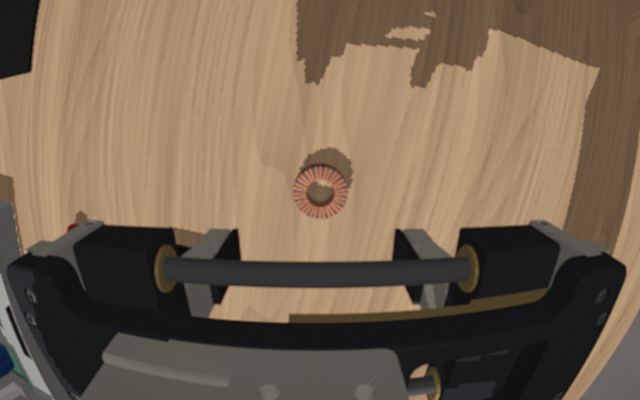

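The complete ring is at (320,191), with nothing near it.

```bash
python3 - <<'E'
from h import *
s=shot('wrist');s['_w']=1
m=mask(s,'choke',(.472,-.4))[0].astype(np.uint8)
c,_=cv2.findContours(m,cv2.RETR_EXTERNAL,cv2.CHAIN_APPROX_NONE);h=cv2.convexHull(max(c,key=len))
f=np.zeros(m.shape,np.uint8);cv2.fillPoly(f,[h],1)
print(cv2.boundingRect(h))
p=onz(s,[[320,190.5]],.012)[0];print(p)
g=fit([(s,f)],(.052,.02),0,(.472,-.4));print(g)
delta(*g[0],.074,-79.5)
E
```

```text
(292, 163, 55, 57)
[ 0.469744   -0.39858191  0.012     ]
(array([ 0.4698, -0.397 ]), np.float64(10.5), 'h', array([], dtype=float64), '1-iou', np.float64(0.058))
now [ 0.4738 -0.4016  0.2027] [-180.    -0.   -79.5] -> shares [-0.0066  0.0038  0.1609] turn -0.0002 mm 129 deg -0.0
```

Request:
send_rows(deltas=[[[-0.0056,0.004,0.045],0],[[-0.0056,0.004,0.09],0],[[-0.0056,0.004,0.13],0],[[-0.0056,0.004,0.153],0],[[-0.0056,0.004,0.161],0]])

```text
clock: 25.6
tool_pos: [0.4679, -0.3971, 0.0703]
orientation: [179.8, 0.2, -79.6]
force: [-0.4, 1.2, 0.1]
opening: 0.0876
gripper_force: 0.0
```

Request:
send_rows(deltas=[[[0,0,0],0],[[0,0,0],0],[[0,0,0],0],[[0,0,0],0],[[0,0,0],0]], gripper=0)

```text
clock: 26.02
tool_pos: [0.4704, -0.3983, 0.0754]
orientation: [-179.9, -0.1, -79.5]
force: [-0.2, 0.3, 0.5]
opening: 0.0598
gripper_force: 0.0
```

Request:
send_rows(deltas=[[[0,0,0],0],[[0,0,0],0],[[0,0,0],0],[[0,0,0],0],[[0,0,0],0]])

```text
clock: 26.43
tool_pos: [0.4702, -0.3982, 0.0749]
orientation: [-179.9, -0.1, -79.5]
force: [-2.1, 1.7, 6.4]
opening: 0.0512
gripper_force: 30.0
```

Request:
send_rows(deltas=[[[0,0,-0.01],0],[[0,0,-0.04],0],[[0,0,-0.08],0],[[0,0,-0.12],0],[[0,0,-0.15],0]])

```text
clock: 26.85
tool_pos: [0.47, -0.3982, 0.1969]
orientation: [-179.9, -0.1, -79.5]
force: [0.8, -0.4, -0.6]
opening: 0.0511
gripper_force: 30.0
```

Request:
send_rows(deltas=[[[0,0,0],0],[[0,0,0],0],[[0,0,0],0],[[0,0,0],0],[[0,0,0],0]])

```text
clock: 27.27
tool_pos: [0.4691, -0.3977, 0.1926]
orientation: [179.9, 0.1, -79.5]
force: [-0.1, 0.4, -0.9]
opening: 0.0516
gripper_force: 30.0
```

```bash
python3 - <<'E'
from h import *
p=ctrl.get_obs()['tool_pos']
look('choke',(.052,.02),p[2]-.066-.008,p[:2],'w13')
delta(.619,-.046,p[2],-79.5)
E
```

```text
wrist conf 0.72
choke [ 0.4688 -0.3967] 3.2 h [] 1-iou 0.44
now [ 0.4694 -0.3978  0.1929] [ 1.799e+02  1.000e-01 -7.950e+01] -> shares [-3.985e-01 -2.638e-01  3.000e-04] turn -0.0004 mm 382 deg -0.0
```

View pics/w13.png

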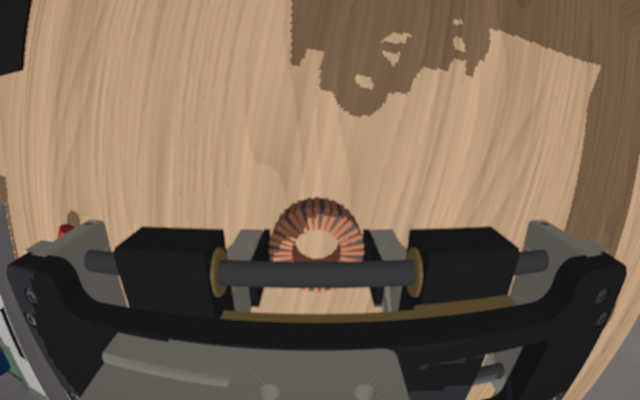

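The ring is held level and centred at (317,245). Taking it to the peg.

Request:
send_rows(deltas=[[[-0.025,-0.017,0],0],[[-0.065,-0.043,0],0],[[-0.109,-0.072,0],0],[[-0.154,-0.102,0],0],[[-0.199,-0.132,0],0]])

```text
clock: 27.78
tool_pos: [0.5434, -0.2241, 0.1934]
orientation: [180.0, 0.0, -79.6]
force: [0.7, -0.8, -1.0]
opening: 0.0512
gripper_force: 30.0
```

Request:
send_rows(deltas=[[[-0.045,-0.03,0],0],[[-0.09,-0.06,0],0],[[-0.135,-0.09,0],0],[[-0.179,-0.119,0],0],[[-0.199,-0.132,0],0]])

```text
clock: 28.2
tool_pos: [0.6194, -0.0463, 0.1934]
orientation: [-180.0, -0.0, -79.4]
force: [0.4, -0.7, -1.2]
opening: 0.0513
gripper_force: 30.0
```

Request:
send_rows(deltas=[[[0,0,0],0],[[0,0,0],0],[[0,0,0],0],[[0,0,0],0],[[0,0,0],0]])

```text
clock: 28.62
tool_pos: [0.6177, -0.051, 0.1938]
orientation: [180.0, -0.0, -79.6]
force: [-0.9, -0.4, -0.4]
opening: 0.0516
gripper_force: 30.0
```

```bash
python3 - <<'E'
from h import *
delta(.6192,-.0465,.084,-79.5)
E
```

```text
now [ 0.6177 -0.051   0.1938] [180.   -0.  -79.6] -> shares [-0.0052 -0.0029  0.1372] turn -0.0013 mm 110 deg -0.1
```

Request:
send_rows(deltas=[[[-0.0052,-0.0029,0.03],0],[[-0.0052,-0.0029,0.065],0],[[-0.0052,-0.0029,0.1],0],[[-0.0052,-0.0029,0.12],0],[[-0.0052,-0.0029,0.129],0]])

```text
clock: 29.03
tool_pos: [0.6179, -0.0466, 0.088]
orientation: [179.8, 0.0, -79.6]
force: [-1.2, -0.8, -0.7]
opening: 0.0514
gripper_force: 30.0
```

Request:
send_rows(deltas=[[[0,0,0.002],0],[[0,0,0.004],0],[[0,0,0.006],0],[[0,0,0.0075],0],[[0,0,0.0085],0]])

```text
clock: 29.45
tool_pos: [0.6202, -0.0453, 0.0849]
orientation: [-179.9, 0.0, -79.5]
force: [-0.3, 0.5, -0.5]
opening: 0.0515
gripper_force: 30.0
```

Request:
send_rows(deltas=[[[0,0,0],0],[[0,0,0],0],[[0,0,0],0],[[0,0,0],0],[[0,0,0],0]])

```text
clock: 29.87
tool_pos: [0.6197, -0.0453, 0.084]
orientation: [-180.0, -0.0, -79.5]
force: [-0.2, -0.4, -0.8]
opening: 0.0512
gripper_force: 30.0
```

Lower 1.2 mm more, then let go and lift.

Request:
send_rows(deltas=[[[0,0,0.0008],0],[[0,0,0.0015],0],[[0,0,0.0015],0],[[0,0,0.0015],0],[[0,0,0.0015],0]])

```text
clock: 30.28
tool_pos: [0.6197, -0.0454, 0.0829]
orientation: [-180.0, -0.0, -79.5]
force: [-2.2, -0.3, 3.3]
opening: 0.0517
gripper_force: 30.0
```

Request:
send_rows(deltas=[[[0,0,0],0],[[0,0,0],0],[[0,0,0],0],[[0,0,0],0],[[0,0,0],0]], gripper=0.8)

```text
clock: 30.7
tool_pos: [0.6196, -0.0454, 0.0825]
orientation: [180.0, -0.0, -79.5]
force: [0.2, 0.3, -0.7]
opening: 0.0697
gripper_force: 0.0
```

Request:
send_rows(deltas=[[[0,0,-0.01],0],[[0,0,-0.03],0],[[0,0,-0.07],0],[[0,0,-0.11],0],[[0,0,-0.15],0]])

```text
clock: 31.12
tool_pos: [0.6194, -0.0455, 0.2044]
orientation: [180.0, -0.0, -79.5]
force: [0.3, 0.0, 0.7]
opening: 0.0704
gripper_force: 0.0
```

Request:
send_rows(deltas=[[[-0.03,0,-0.01],0],[[-0.06,0,-0.02],0],[[-0.1,0,-0.03],0],[[-0.13,0,-0.04],0],[[-0.15,0,-0.05],0]])

```text
clock: 31.53
tool_pos: [0.5974, 0.0745, 0.244]
orientation: [-179.9, 0.0, -79.5]
force: [0.2, 0.6, -0.0]
opening: 0.0702
gripper_force: 0.0
```

Request:
send_rows(deltas=[[[0,0,0],0],[[0,0,0],0],[[0,0,0],0],[[0,0,0],0],[[0,0,0],0]])

```text
clock: 31.95
tool_pos: [0.5978, 0.0717, 0.2422]
orientation: [179.9, -0.0, -79.6]
force: [-0.1, -0.3, -0.2]
opening: 0.0702
gripper_force: 0.0
```

```bash
python3 - <<'E'
from h import *
look('choke',(.052,.02),.008,(.619,-.046),'w14')
look('capacitor',(.028,.042,.037),.007,(.5308,-.063))
look('heatsink',(.04,.08,.028),.007,(.51,.045))
look('fan',(.06,.06,.025),.007,(.599,.062))
look('broken_fan',(.06,.06,.025),0,(.602,-.28),None,('top','side'))
look('broken_choke',(.052,.02),0,(.596,.302),None,('top','side'))
E
```

```text
wrist conf 0.82
choke [ 0.6196 -0.0449] -0.5 h [] 1-iou 0.27
wrist missed
wrist conf 0.59
heatsink [0.5094 0.0452] 189.9 h [] 1-iou 0.063
wrist conf 0.92
fan [0.5993 0.0637] 10.5 h [] 1-iou 0.142
top conf 0.59
side conf 0.5
broken_fan [ 0.5985 -0.2788] 8.8 h [] 1-iou 0.335
top conf 0.59
side conf 0.83
broken_choke [0.594  0.3022] 23.5 h [] 1-iou 0.374
```

View pics/w14.png

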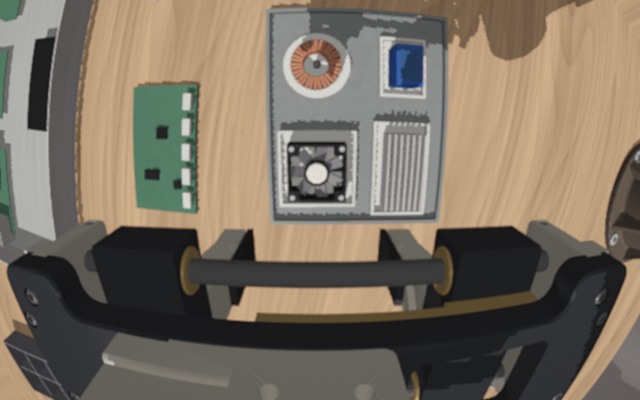

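All four parts sit in their bays: ring over the peg (316,63), capacitor (405,67), fan (317,173), heatsink (400,168). Neither broken part has been moved.

```bash
python3 -c "
from plant import ctrl
print(ctrl.close_job())"
```

```text
the job is handed in; nothing more can be done
None
```

The fan, heatsink, capacitor and choke are each set down flat and released in their own bays, the broken fan and broken choke were left where they lay, and the job is handed in; no verdict came back.

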